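Strip a joint stack into its kitting trays

TASK

The four parts of a robot joint stand stacked on the bench mat. Take the stack apart from the top, one part at a time, and set each part down (do not drop it) in the low plywood tray cut to its shape: hexagonal spacer in the hexagonal tray, pulley in the round tray, servo in the short wide rectangular tray, aluminium profile bar in the long narrow tray. Each part ends lying flat on the floor of its tray inside the walls, the same way up as it stood in the stack, and let go.

Things in the scene. Friction and masses are not known exactly. Their poses are not given: they have to be found in the camera images.
- hex_spacer: Top of the stack: a light plywood hexagonal block, 34 mm across flats (39 mm across corners), 24 mm high, about 30 g. Origin at the centre of its underside, z up. Its own x axis is the normal of one of its flat sides; the other side normals lie every 60 degrees from it.
- pulley: Second from the top: a plain aluminium toothed belt pulley, 52 mm diameter, 26 mm high, about 120 g, standing flat with its axis upright. Origin at the centre of its underside, z up. It may be gripped as a 52 mm cylinder over its full height.
- servo: Third from the top: a black servo box with a grey band, 80 mm (its x) by 56 mm (its y), 36 mm high, about 300 g, lying roughly crosswise on the profile bar. Origin at the centre of its underside, z up. Grip it across its 56 mm.
- profile: Bottom of the stack, on the bench: a slotted aluminium profile bar, 150 mm long (its y) by 40 mm wide (its x), 24 mm high, about 250 g. Origin at the centre of its underside, z up. Grip it across its 40 mm at mid-length. The undersides in the stack are at heights 0 (bar), 24 (servo), 60 (pulley) and 86 mm (spacer); each part is loose and centred on the one below within about 5 mm.
- hex_tray: Fixed plywood tray with a hexagonal recess, 56 mm across flats inside, walls 6 mm thick; floor 4 mm above the bench, wall top 9 mm above the bench. Origin at the centre of its underside (bench level), z up. Its x axis is the normal of one of its six sides.
- round_tray: Fixed plywood tray with a round recess, 72 mm inside diameter, walls 6 mm thick; floor 4 mm above the bench, wall top 9 mm. Origin at the centre of its underside, z up.
- wide_tray: Fixed short, wide rectangular plywood tray, inside 100 mm (its x) by 76 mm (its y), walls 6 mm thick; floor 4 mm above the bench, wall top 9 mm. Origin at the centre of its underside, z up. The servo's long side goes along its x.
- long_tray: Fixed long, narrow rectangular plywood tray, inside 170 mm (its y) by 60 mm (its x), walls 6 mm thick; floor 4 mm above the bench, wall top 9 mm. Origin at the centre of its underside, z up. The bar lies along its y. Other low things (under 40 mm) lie about among the trays; everything taller stands more than 0.8 m from the robot or well to the sides.
There are look-alikes about, which are no part of the job. Of the things shaped like the hex_spacer, the plywood one is meant.

How it is judged:
On the way, in this order (a step that is already met when the one before it is completed fails the run):
1. the hexagonal spacer is set down flat in its own tray and let go, the parts below it still stacked (horizontal distance between hex_spacer and hex_tray below 0.016 m and z of hex_spacer in the frame of hex_tray below 0.007 m and angle between hex_spacer's own z axis and vertical below 0.1 rad and contact force between the fingers and hex_spacer below 0.1 N and linear speed of hex_spacer below 0.03 m/s and distance of each of pulley, servo, profile from where it was at the start of the episode below 0.03 m), for 0.2 s.
2. the pulley is set down flat in its own tray and let go, the parts below it still stacked (horizontal distance between pulley and round_tray below 0.016 m and z of pulley in the frame of round_tray below 0.007 m and angle between pulley's own z axis and vertical below 0.1 rad and contact force between the fingers and pulley below 0.1 N and linear speed of pulley below 0.03 m/s and distance of each of servo, profile from where it was at the start of the episode below 0.03 m), for 0.2 s.
3. the servo is set down flat in its own tray and let go, the parts below it still stacked (horizontal distance between servo and wide_tray below 0.016 m and z of servo in the frame of wide_tray below 0.007 m and angle between servo's own z axis and vertical below 0.1 rad and contact force between the fingers and servo below 0.1 N and linear speed of servo below 0.03 m/s and angle between the x axis of servo and the x axis of wide_tray, either way round below 0.35 rad and distance of profile from where it was at the start of the episode below 0.03 m), for 0.2 s.
4. the profile bar is set down flat in its own tray and let go (horizontal distance between profile and long_tray below 0.016 m and z of profile in the frame of long_tray below 0.007 m and angle between profile's own z axis and vertical below 0.1 rad and contact force between the fingers and profile below 0.1 N and linear speed of profile below 0.03 m/s and angle between the y axis of profile and the y axis of long_tray, either way round below 0.25 rad), for 0.2 s.
At the end, for the whole second after the job is handed in: Each part is in its own tray: centre within 16 mm of the tray's, underside under 7 mm above the bench, upright within 0.1 rad, bar within 0.25 and servo within 0.35 rad of the tray's direction (either way round), slower than 0.03 m/s, fingers off it (all of step 4 and horizontal distance between hex_spacer and hex_tray below 0.016 m and z of hex_spacer in the frame of hex_tray below 0.007 m and angle between each of hex_spacer, pulley, servo's own z axis and vertical below 0.1 rad and contact force between the fingers and hex_spacer below 0.1 N and linear speed of each of hex_spacer, pulley, servo below 0.03 m/s and horizontal distance between pulley and round_tray below 0.016 m and z of pulley in the frame of round_tray below 0.007 m and contact force between the fingers and pulley below 0.1 N and horizontal distance between servo and wide_tray below 0.016 m and z of servo in the frame of wide_tray below 0.007 m and contact force between the fingers and servo below 0.1 N and angle between the x axis of servo and the x axis of wide_tray, either way round below 0.35 rad); the robot touches nothing.
It fails at once if the hexagonal spacer is let go over its tray with its underside more than 30 mm above the bench (dropped) (horizontal distance between hex_spacer and hex_tray below 0.05 m and z of hex_spacer in the frame of hex_tray above 0.03 m and contact force between the fingers and hex_spacer below 0.1 N).
It fails at once if the pulley is let go over its tray with its underside more than 30 mm above the bench (dropped) (horizontal distance between pulley and round_tray below 0.05 m and z of pulley in the frame of round_tray above 0.03 m and contact force between the fingers and pulley below 0.1 N).
It fails at once if the servo is let go over its tray with its underside more than 30 mm above the bench (dropped) (horizontal distance between servo and wide_tray below 0.05 m and z of servo in the frame of wide_tray above 0.03 m and contact force between the fingers and servo below 0.1 N).
It fails at once if the profile bar is let go over its tray with its underside more than 30 mm above the bench (dropped) (horizontal distance between profile and long_tray below 0.05 m and z of profile in the frame of long_tray above 0.03 m and contact force between the fingers and profile below 0.1 N).
It fails at once if a part is tipped over (more than 0.8 rad) (angle between any of hex_spacer, pulley, servo, profile's own z axis and vertical above 0.8 rad).
It also fails if it takes over 128 s, if anything falls off the work surface, if the arm or the gripper's body presses on something with over 40 N, if the wrist force passes 120 N, or if a joint passes its speed limit or range.

ROBOT

A 7-joint arm with a two-finger parallel gripper is mounted at the origin on the work surface. World frame = base frame: x ahead of the robot, y to its left, z up, the work surface at z = 0. Lengths are in m, angles in rad, forces in N, time in s.
With the tool pointing down it reaches from about 0.425 to 1.025 m from the base axis. Payload 9.4 kg.
Tool frame: the origin (TCP) lies at the very end of the fingers, on their centre line; the grasp point (between the pads) lies 19 mm behind it (manip.grip_depth is the distance from the TCP to the grasp point, in m); z points along the fingers, y is the line along which they close (so a half turn about z gives the same grasp; the last joint's range is limited). The gripper opens to 85 mm and grips with 20 to 120 N. Pads are 22 mm wide; open, the fingers measure 114 mm over their backs; the gripper's body (76 mm by 85 mm) begins 54 mm behind the grasp point. The pads swing forward as they close: fully open they stand 13 mm farther back than shut.
Start: joints at [-1.179, 0.599, -0.003, 1.599, 0.002, 0.943, -0.08], TCP at [0.328, 0.647, 0.231] pointing down, gripper open.
Joint ranges: [-2.57, 2.57], [-0.35, 1.97], [-1.29, 1.29], [0.11, 2.56], [-1.05, 4.19], [0.11, 1.86], [-2.63, 2.63]. Speed limits (rad/s): [2.22, 2.22, 3.01, 3.01, 3.14, 3.14, 3.14].

INTERFACE

Orientations are given as a rotation vector (axis times angle).
In Python, from station import manip gives the robot as it stands. Calls block until the motion is done:
- manip.move_pose(position, orientation): joint-space move of the TCP to a pose.
- manip.move_linear(position, speed=0.15, orientation=None): straight line of the TCP; orientation=None keeps the orientation; speed is the mean speed in m/s.
- manip.set_joints(angles): joint-space move.
- manip.grip(opening, force=None): finger opening in m; force is the grip in N (None keeps the last); returns when the fingers have stopped.
- manip.wait(seconds).
- manip.inverse_kinematics(position, orientation): joint angles nearest the present ones, or None.
- manip.get_obs(): the state.
- manip.get_image(name): name is "scene" or "top" or "wrist"; returns the picture (420x560x3 uint8, red, green, blue); there is no depth.
- manip.camera_model(name): a dict with "intrinsics" (3x3 intrinsics, pixels), "T" (4x4, takes a point from camera to world coordinates). Camera axes: x right, y down, z forward; pixel columns grow to the right and rows downward; lengths in m; the calibration is good to about 2 mm. A picture is of the moment at which its call begins: read the wrist's pose just before it. camera_model takes no time and is no camera call; for the wrist camera it gives the pose at the moment of the call.
A pose or a line that the arm cannot do raises manip.IKError and nothing moves.
- manip.close_job(): hands the job in; it is judged then, once.
The state is a dict: "time": time; "joint_positions": joint angles; "qvel": joint speeds; "tau": joint torques, N m; "position": TCP position; "orientation": TCP orientation; "ft_force": force on the tool from outside, world axes, zero at the start; "ft_torque": the same for the moment, N m; "finger_gap": finger opening in m; "grasp_force": force on a finger pad.
Only numpy, scipy, OpenCV 4.12 (cv2) and the standard library are available. Lean on these libraries where they do the work, as an engineer would, in place of code of your own. Each camera call takes 0.05 s, during which the arm holds its last target. There are 200 camera calls.

## Working session

There is one attempt and no reset: what is moved stays moved. The work goes in short steps, each a Python script; the robot and the scene stay as the last script left them, time stands still between calls to the robot, and variables do not carry over. Pictures are saved under pics/ and viewed, at most 14 in all, crops included, and the job is handed in when it is done.

```bash
ls; mkdir -p pics; python3 - <<'E'
from station import manip
import cv2
for n in ("top","scene"):
    im=manip.get_image(n); cv2.imwrite(f"pics/{n}0.png",cv2.resize(im[:,:,::-1],None,fx=1.4,fy=1.4,interpolation=cv2.INTER_CUBIC))
    m=manip.camera_model(n); print(m["intrinsics"],m["T"])
o=manip.get_obs(); print(o["time"],o["position"],o["orientation"])
E
```

```text
pics
[[401.11077097   0.         277.02217771]
 [  0.         401.11077097 211.22131386]
 [  0.           0.           1.        ]] [[ 0.00468602 -0.99632071  0.08557504  0.53216764]
 [-0.99921601 -0.0080294  -0.03876723  0.01658008]
 [ 0.03931171 -0.08532628 -0.99557723  0.8482211 ]
 [ 0.          0.          0.          1.        ]]
[[398.7277339    0.         280.84421588]
 [  0.         398.7277339  212.61475418]
 [  0.           0.           1.        ]] [[-0.37631719  0.75838275 -0.53220389  1.08889589]
 [ 0.92646103  0.3126382  -0.20958845  0.19046985]
 [ 0.007439   -0.5719379  -0.82026319  0.86963368]
 [ 0.          0.          0.          1.        ]]
0.1 [0.32740766 0.64642207 0.23049994] [-7.29538237e-01 -3.05553084e+00  2.14048215e-03]
```

View pics/top0.png

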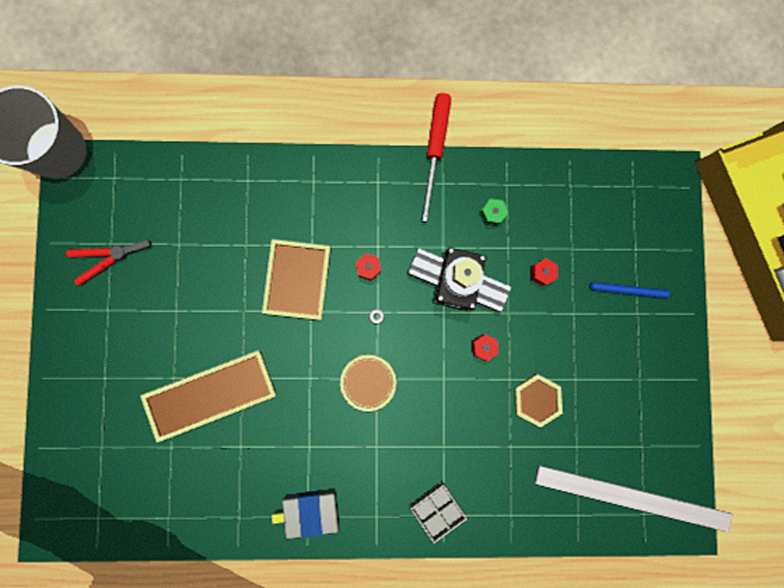

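View pics/scene0.png

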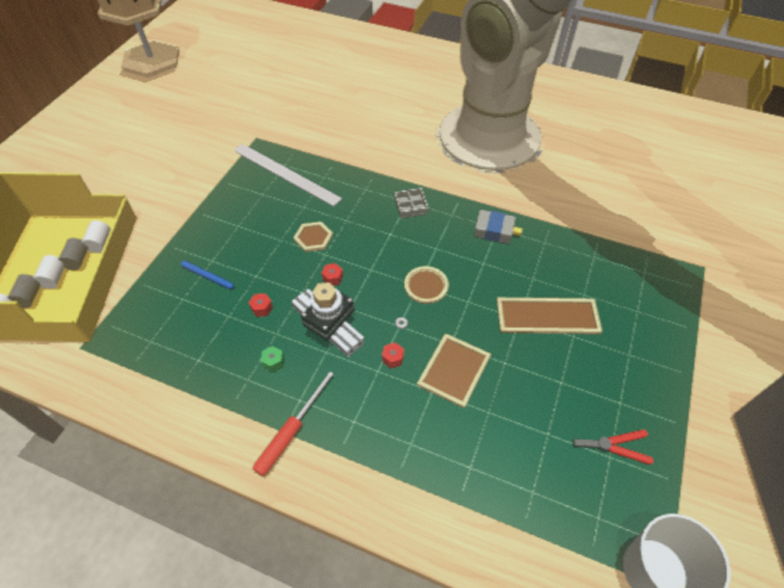

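Candidates in the top view (1.4x): hex blocks in red at (368,266), (545,271) and (486,348), green at (495,211), and a pale plywood one on the stack at (467,272). The plywood one fits because of its material and because it sits on top of the pulley. The trays are hex (539,401), round (368,383), wide (296,279) and long (208,396). I'll confirm with an enlarged crop and measure the trays.

```bash
cat > h.py <<'E'
from station import manip
import numpy as np, cv2
from scipy.spatial.transform import Rotation as R
def unproj(m,px,z):
    px=np.atleast_2d(px).astype(float); K=m["intrinsics"]; T=m["T"]
    d=(np.c_[px,np.ones(len(px))]@np.linalg.inv(K).T)@T[:3,:3].T
    return T[:3,3]+d*((z-T[2,3])/d[:,2])[:,None]
def proj(m,p):
    p=np.atleast_2d(p); T=m["T"]; c=(p-T[:3,3])@T[:3,:3]@m["intrinsics"].T
    return c[:,:2]/c[:,2:]
def down(yaw):  # tool pointing down, closing line (tool y) at angle yaw in world
    y=np.array([np.cos(yaw),np.sin(yaw),0]); z=np.array([0,0,-1.]); x=np.cross(y,z)
    return R.from_matrix(np.c_[x,y,z]).as_rotvec()
E
python3 - <<'E'
from h import *
im=manip.get_image("top"); m=manip.camera_model("top"); np.save("top.npy",im)
hsv=cv2.cvtColor(im,cv2.COLOR_RGB2HSV)
mask=(~((hsv[...,0]>55)&(hsv[...,0]<95)&(hsv[...,1]>60))).astype(np.uint8)
cs,_=cv2.findContours(mask,cv2.RETR_LIST,cv2.CHAIN_APPROX_NONE)
for n,c in dict(hex=(539,401),round=(368,383),wide=(296,279),long=(208,396)).items():
    p=np.array(c)/1.4
    k=[q for q in cs if cv2.pointPolygonTest(q,tuple(p),False)>0 and 300<cv2.contourArea(q)<8000]
    k=max(k,key=cv2.contourArea)
    w=unproj(m,k[:,0],0.0045)[:,:2].astype(np.float32)*1000
    r=cv2.minAreaRect(w); M=cv2.moments(cv2.convexHull(w)); out=[M["m10"]/M["m00"],M["m01"]/M["m00"]]
    hull=cv2.convexHull(w)[:,0]-out
    if n=="hex":
        s=[np.ptp(hull@[np.cos(a),np.sin(a)])+np.ptp(hull@[np.cos(a+np.pi/3),np.sin(a+np.pi/3)])+np.ptp(hull@[np.cos(a-np.pi/3),np.sin(a-np.pi/3)]) for a in np.radians(range(60))]
        print("hex normal deg",np.argmin(s),min(s)/3)
    print(n,"centroid",np.round(out,1),"rect",np.round(r[0],1),np.round(r[1],1),round(r[2],1))
x,y=int(465/1.4),int(277/1.4)
cv2.imwrite("pics/stack.png",cv2.resize(im[y-40:y+40,x-50:x+50,::-1],None,fx=7,fy=7,interpolation=cv2.INTER_CUBIC)); print(x-50,y-40)
E
```

```text
hex normal deg 32 70.56008980226396
hex centroid [ 449.6 -242.9] rect [ 450.  -243.1] [70.2 76.8] 89.1
round centroid [475.4  13.2] rect [475.5  13.3] [83.8 83.3] 45.4
wide centroid [629.  122.2] rect [629.  122.2] [ 90.5 114.2] 84.0
long centroid [456.1 247.4] rect [456.  247.3] [ 74.1 185. ] 21.4
282 157
```

View pics/stack.png

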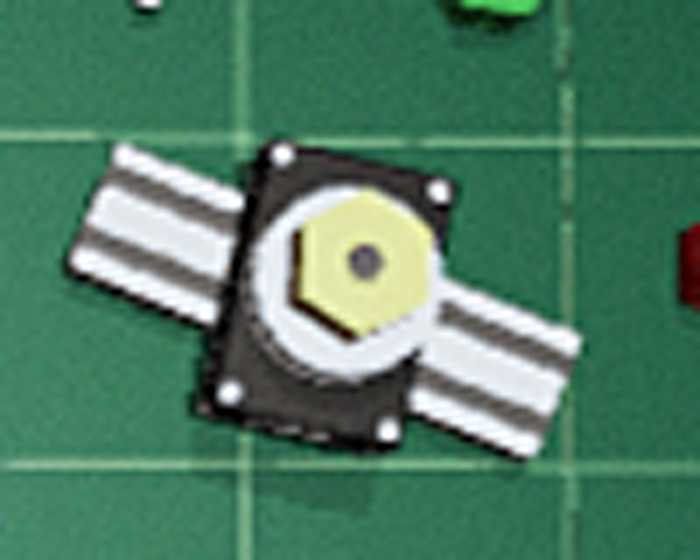

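The crop confirms the plywood hexagon on the pulley: hole at crop (366,262), pulley disc around (347,275), servo screws at (283,154), (440,190), (388,430) and (230,392), bar corners at (118,145), (580,345), (530,460) and (70,262). Next I compute the part poses and look from the wrist camera above.

```bash
cat >> h.py <<'E'
def best(pos,yaw):
    """orientation (of the two equal grasps) with the smaller last joint"""
    c=[]
    for a in (yaw,yaw+np.pi):
        q=manip.inverse_kinematics(pos,down(a))
        if q is not None: c.append((abs(q[6]),a))
    return down(min(c)[1])
E
python3 - <<'E'
from h import *
m=manip.camera_model("top")
f=lambda pts,z: unproj(m,(np.array(pts)+.5)/7-.5+[282,157],z)[:,:2]*1000
ang=lambda v: np.degrees(np.arctan2(v[1],v[0]))
h=f([(370,188),(437,230),(430,305),(358,340),(300,300),(305,225)],.110); c=f([(366,262)],.11)[0]
print("hex",h.mean(0),c,"edges",[round(ang(h[(i+1)%6]-h[i])%60,1) for i in range(6)])
s=f([(283,154),(440,190),(388,430),(230,392)],.060); print("servo",s.mean(0),"x ang",ang(s[0]-s[3]),ang(s[1]-s[2]),"y ang",ang(s[0]-s[1]))
b=f([(118,145),(580,345),(530,460),(70,262)],.024); print("bar",b.mean(0),"y ang",ang(b[0]-b[1]),ang(b[3]-b[2]),np.linalg.norm(b[0]-b[1]),np.linalg.norm(b[0]-b[3]))
print("pulley",f([(345,284)],.086))
p=[c[0]/1000,c[1]/1000,.30]
manip.grip(.085,30); manip.move_pose(p,best(p,np.radians(30)))
mw=manip.camera_model("wrist"); im=manip.get_image("wrist"); np.save("w.npy",im); print(mw["T"].round(3)); o=manip.get_obs(); print(o["time"],o["position"],o["joint_positions"].round(2) if hasattr(o["joint_positions"],"round") else o["joint_positions"])
im=im.copy()
for q in proj(mw,np.r_[np.c_[h/1000,np.full(6,.11)],np.c_[s/1000,np.full(4,.06)],np.c_[b/1000,np.full(4,.024)]]): cv2.circle(im,tuple(int(v) for v in q),2,(255,0,255),-1)
cv2.imwrite("pics/w0.png",cv2.resize(im[:,:,::-1],None,fx=1.4,fy=1.4))
E
```

```text
hex [ 628.0379218  -118.32908927] [ 628.72798918 -118.14350044] edges [np.float64(58.2), np.float64(54.1), np.float64(56.2), np.float64(55.6), np.float64(55.9), np.float64(0.1)]
servo [ 626.87050933 -118.45273772] x ang -12.725343937583164 -12.703070877643327 y ang 77.61872036265846
bar [ 627.61610933 -121.36947945] y ang 66.9757377657111 67.09020010226149 149.9058801223574 37.99907278139963
pulley [[ 625.7161365  -116.66679653]]
[[ 0.865  0.482  0.137  0.595]
 [ 0.501 -0.833 -0.235 -0.058]
 [ 0.001  0.272 -0.962  0.442]
 [ 0.     0.     0.     1.   ]]
3.3167 [ 0.62895992 -0.11712218  0.29982374] [-0.14  0.44  0.35  1.74 -0.18  0.98  0.8 ]
```

View pics/w0.png

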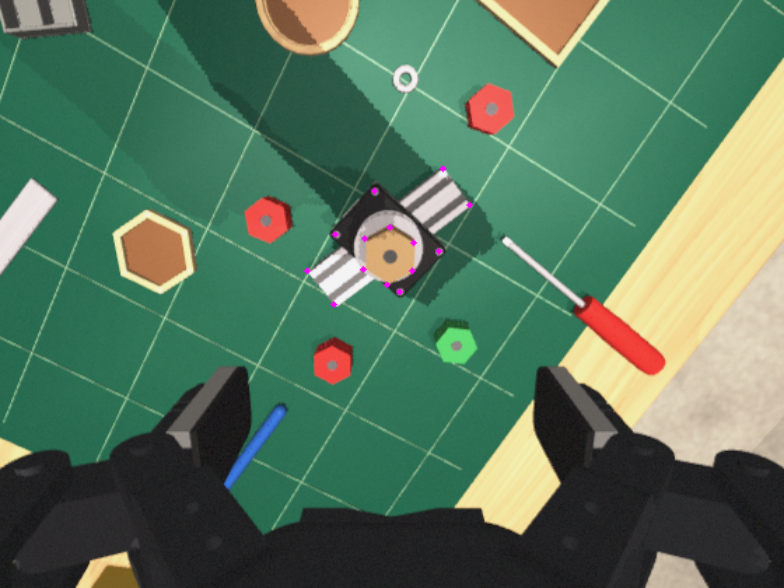

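The wrist view agrees with the top-view measurements to 1–2 mm: spacer at (390,255), with the overlay points on the bar and servo corners. Now I pick the spacer.

```bash
cat >> h.py <<'E'
H=.25
def st(t):
    o=manip.get_obs(); print(t,"t",round(o["time"],1),np.round(o["position"],4),"gap",round(o["finger_gap"],4),"gf",np.round(o["grasp_force"],1),"F",np.round(o["ft_force"],1)); return o
def pick(xy,yaw,bottom,w,off,force,opn):
    p=[*xy,H]; ori=best(p,yaw); manip.grip(opn,force)
    manip.move_pose(p,ori); manip.move_linear([*xy,bottom+off+.03],.2); manip.move_linear([*xy,bottom+off],.06); st("at")
    manip.grip(w-.012,force); o=st("gripped")
    manip.move_linear([*xy,bottom+off+.012],.04); manip.move_linear([*xy,H],.15); st("lifted")
def place(xy,yaw,w,off,opn):
    p=[*xy,H]; manip.move_pose(p,best(p,yaw)); st("over")
    manip.move_linear([*xy,.03+off],.15); manip.move_linear([*xy,.0045+off],.03); st("down")
    manip.grip(opn); manip.wait(.4); manip.move_linear([*xy,.06+off],.1); manip.move_linear([*xy,H],.25); st("done")
def snap(name,cam="top",f=1.4):
    im=manip.get_image(cam); cv2.imwrite(f"pics/{name}.png",cv2.resize(im[:,:,::-1],None,fx=f,fy=f,interpolation=cv2.INTER_CUBIC)); return im
E
python3 - <<'E'
from h import *
pick((.6284,-.1182),np.radians(27),.086,.034,.007,30,.065)
E
```

```text
at t 5.4 [ 0.6283 -0.1183  0.0927] gap 0.0649 gf 0.0 F [ 0.5 -0.1  0.6]
gripped t 5.8 [ 0.6287 -0.1183  0.0935] gap 0.0334 gf 30.3 F [-0.1  0.4  2.7]
lifted t 7.4 [ 0.6279 -0.118   0.2491] gap 0.0337 gf 29.9 F [-0.5  0.  -0.4]
```

```bash
python3 - <<'E'
from h import *
place((.4498,-.243),np.radians(27),.034,.007,.055)
im=snap("top1"); print(snap("w1","wrist").shape)
a=im[150:310,180:430,::-1]; cv2.imwrite("pics/c1.png",cv2.resize(a,None,fx=3.1,fy=3.1,interpolation=cv2.INTER_CUBIC))
E
```

```text
over t 8.2 [ 0.4515 -0.2423  0.25  ] gap 0.0334 gf 29.9 F [ 0.7  0.5 -0.6]
down t 10.8 [ 0.4498 -0.243   0.0114] gap 0.0332 gf 29.9 F [ 0.3 -0.9 -0.3]
done t 13.1 [ 0.4493 -0.2425  0.2488] gap 0.0548 gf 0.0 F [ 0.5 -0.6 -0.9]
(420, 560, 3)
```

View pics/c1.png

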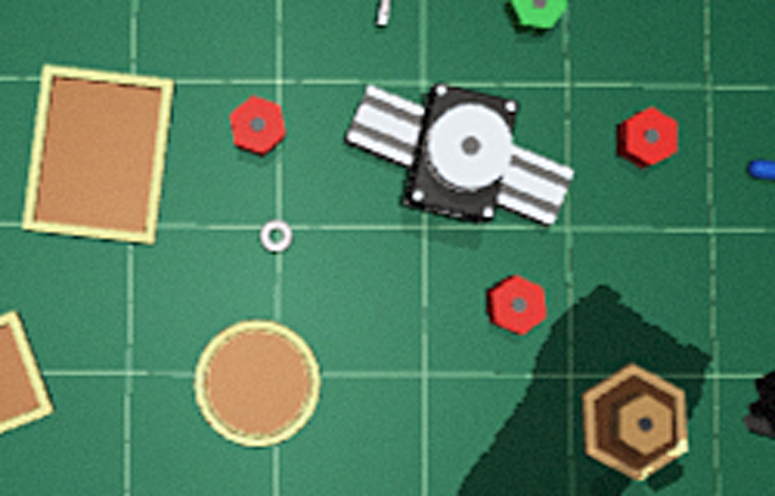

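The spacer's hole is at crop (646,424), inside the hex tray centred at (634,421); the offset is about the parallax for its 28 mm top. The pulley hole is at (471,146), and the stack is undisturbed. I'll check numerically and pick the pulley.

```bash
python3 - <<'E'
from h import *
m=manip.camera_model("top"); f=lambda u,z: unproj(m,(np.array(u)+.5)/3.1-.5+[180,150],z)[0,:2]
print("hex",f((646,424),.028)); c=f((471,146),.086); print("pulley",c)
s=np.mean([f(u,.06) for u in ((441,91),(511,106),(488,212),(418,196))],0); print("servo",s)
pick(tuple(c),np.radians(77.6),.060,.052,.007,40,.082)
E
```

```text
hex [ 0.45024135 -0.2431285 ]
pulley [ 0.62647544 -0.11810436]
servo [ 0.62639489 -0.11852148]
at t 17.0 [ 0.6264 -0.1183  0.0669] gap 0.0821 gf 0.0 F [-0.3  0.4 -0.7]
gripped t 17.4 [ 0.6267 -0.1182  0.0676] gap 0.0507 gf 41.5 F [-0.6  1.1  5.8]
lifted t 19.1 [ 0.6261 -0.1178  0.2491] gap 0.0506 gf 41.7 F [ 0.3  0.5 -1.5]
```

```bash
python3 - <<'E'
from h import *
place((.4755,.0133),np.radians(77.6),.052,.007,.070)
o=manip.get_obs(); p=[.45,.35,.3]; manip.move_pose(p,best(p,np.radians(77.6)))
im=snap("top2")
a=im[150:310,180:430,::-1]; cv2.imwrite("pics/c2.png",cv2.resize(a,None,fx=3.1,fy=3.1,interpolation=cv2.INTER_CUBIC))
E
```

```text
over t 20.0 [0.4765 0.0132 0.2502] gap 0.0504 gf 41.7 F [ 0.3  0.4 -1.2]
down t 22.5 [0.4754 0.0132 0.0115] gap 0.0506 gf 41.8 F [-1.  -0.7  0.6]
done t 24.9 [0.4749 0.0137 0.2489] gap 0.0698 gf 0.0 F [-0.3 -0.7  0. ]
```

View pics/c2.png

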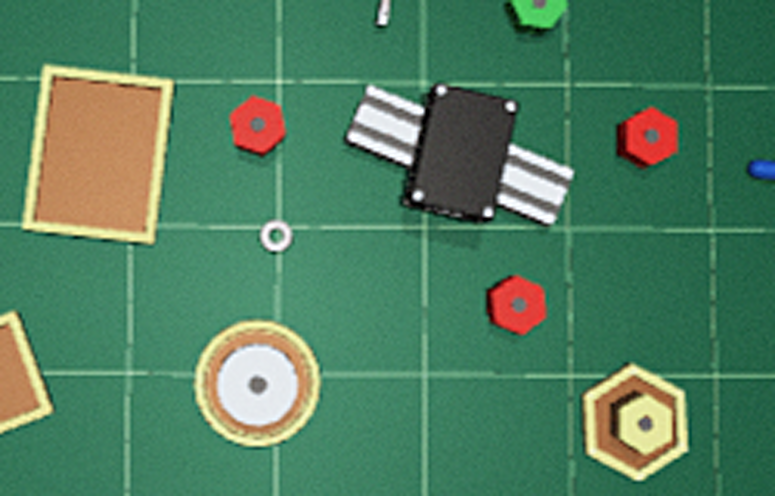

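The pulley at (258,384) is centred in the round tray, and the spacer sits flat in the hex tray. The servo screws are unchanged at (441,91), (511,106), (488,212) and (418,196). Next the servo.

```bash
python3 - <<'E'
from h import *
pick((.6266,-.1185),np.radians(77.5),.024,.056,.009,70,.085)
o=manip.get_obs()
if o["finger_gap"]>.05:
    place((.629,.1222),np.radians(84),.056,.009,.075)
    p=[.45,.0,.3]; manip.move_pose(p,best(p,np.radians(77.6)))
im=snap("top3")
a=im[150:310,60:400,::-1]; cv2.imwrite("pics/c3.png",cv2.resize(a,None,fx=2.3,fy=2.3,interpolation=cv2.INTER_CUBIC))
E
```

```text
at t 30.5 [ 0.6265 -0.1188  0.033 ] gap 0.0847 gf 0.0 F [ 0.2  0.3 -0.4]
gripped t 30.9 [ 0.6269 -0.1186  0.0336] gap 0.0546 gf 75.3 F [-0.8  0.1  6. ]
lifted t 32.9 [ 0.6262 -0.1183  0.2491] gap 0.055 gf 74.7 F [ 0.9  0.4 -2.7]
over t 34.5 [0.6288 0.121  0.249 ] gap 0.0547 gf 74.5 F [-0.3 -1.2 -2.8]
down t 37.1 [0.6287 0.1221 0.0136] gap 0.0545 gf 75.0 F [-2.6 -0.3  3. ]
done t 39.4 [0.6283 0.1216 0.2485] gap 0.0748 gf 0.0 F [-0.5 -0.3  0.3]
```

View pics/c3.png

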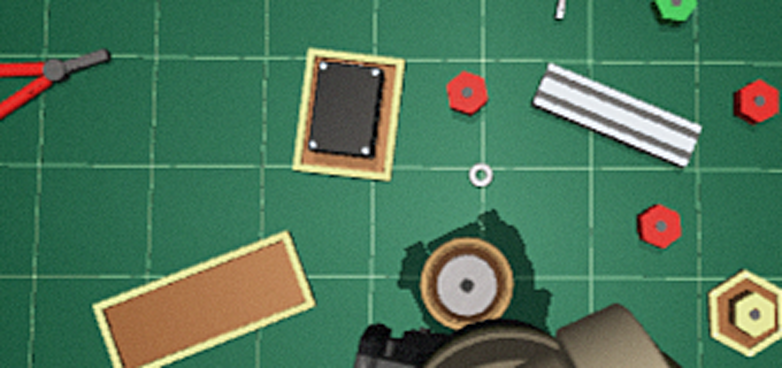

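The servo lies in the wide tray with its screws at (323,66), (376,72), (366,150) and (313,145). The bar is unmoved, with corners at (551,64), (700,128), (686,167) and (535,104). Next the bar.

```bash
python3 - <<'E'
from h import *
m=manip.camera_model("top"); f=lambda u,z: unproj(m,(np.array(u)+.5)/2.3-.5+[60,150],z)[:,:2]
print("servo",f([(323,66),(376,72),(366,150),(313,145)],.04).mean(0))
b=f([(551,64),(700,128),(686,167),(535,104)],.024); v=b[0]+b[3]-b[1]-b[2]; c=b.mean(0); y=np.arctan2(v[1],v[0]); print("bar",c,np.degrees(y))
pick(tuple(c),y-np.pi/2,0,.040,.008,70,.075)
if manip.get_obs()["finger_gap"]>.034:
    place((.4561,.2474),np.radians(21.4),.040,.008,.060)
    p=[.45,-.05,.3]; manip.move_pose(p,best(p,np.radians(77.6)))
im=snap("top4")
a=im[150:340,60:400,::-1]; cv2.imwrite("pics/c4.png",cv2.resize(a,None,fx=2.3,fy=2.3,interpolation=cv2.INTER_CUBIC))
E
```

```text
servo [0.62989702 0.12148633]
bar [ 0.6272362  -0.12238329] 67.44009246619684
at t 43.7 [ 0.6271 -0.1223  0.0077] gap 0.075 gf 0.0 F [ 1.3 -0.2  0.2]
gripped t 44.1 [ 0.6276 -0.1225  0.0087] gap 0.0382 gf 71.8 F [-1.6 -1.3  5.7]
lifted t 46.2 [ 0.6268 -0.1223  0.2491] gap 0.0383 gf 70.8 F [ 0.3  0.4 -2.6]
over t 47.7 [0.4571 0.2462 0.2498] gap 0.038 gf 70.7 F [-0.7  0.4 -2.5]
down t 50.3 [0.4558 0.2474 0.0126] gap 0.0383 gf 71.5 F [-1.5 -0.4  4.6]
done t 52.6 [0.4556 0.2468 0.2487] gap 0.0598 gf 0.0 F [ 0.5 -0.5  0.6]
```

View pics/c4.png

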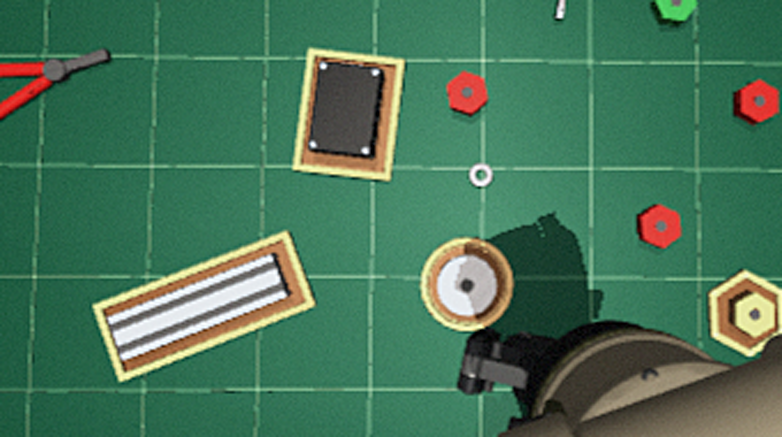

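The bar lies in the long tray, with top corners at (107,318), (277,254), (289,293) and (124,360). I'll check its centre numerically, then hand in.

```bash
python3 - <<'E'
from h import *
m=manip.camera_model("top"); f=lambda u,z: unproj(m,(np.array(u)+.5)/2.3-.5+[60,150],z)[:,:2]
b=f([(107,318),(277,254),(289,293),(124,360)],.028); c=b.mean(0); v=b[0]+b[3]-b[1]-b[2]
d=np.linalg.norm(c-[.4561,.2474]); print(c,d,np.degrees(np.arctan2(v[1],v[0])),f([(467,285)],.030))
if d<.008: print(manip.close_job())
E
```

```text
[0.4571196  0.24476047] 0.00282960919472489 111.66334641477893 [[0.47578933 0.01294366]]
the job is handed in; nothing more can be done
None
```

I set all four parts down flat in their own trays and let go. The camera checks put each within about 3 mm of its tray's centre, and I handed the job in at about 54 s of the 128 s allowed; no verdict came back.

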